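Scoop the stone beads into the glass bowl

TASK

Pick up the small steel scoop by its wooden handle, scoop both stone beads out of the wooden tray together and tip them into the open glass bowl. Do not touch the beads with the fingers, and leave the bowl where it stands. Finally set the scoop down upright, standing level on its flat base on the bench, and let go of it.

Things in the scene. Friction and masses are not known exactly. Their poses are not given: they have to be found in the camera images.
- scoop_grip (a point): steel scoop, loose, 120 g: centre of its wooden handle, 62 mm above the flat underside. x forward to the open mouth, y left, z up. Handle a bar 18 wide (y), 22 high, x -52 to +28 mm. Pan 70 wide outside, 65 inside, back wall at x +15, front lip at x +95, z -62; floor 2.5 mm thick (lip 2), back 30 high, sides 26, front part 16. Keeps beads when tilted mouth-up by 15 degrees or more.
- ramp_foot (a point): wooden bead tray, fixed: middle of the line where its floor meets its sloping end. x along the tray to the slope, y left, z up. Floor level, 5 mm above the bench, x -170 to 0, y -45 to +45 mm; the end slopes up at 45 degrees from x 0; walls 7 thick, rim 19 above the floor. A scoop slid along the floor pushes the beads to the slope, where they ride onto its lip.
- bead_1: round stone bead, 20 mm in diameter, 12 g, smooth, in the wooden tray near its sloping end. Origin at its centre (15 mm above the bench at the start); its axes mean nothing. It does not roll by itself on a level or slightly sloping surface, but rolls down slopes of more than about 12 degrees.
- bead_2: round stone bead, 20 mm in diameter, 12 g, smooth, in the wooden tray near its sloping end. Origin at its centre (15 mm above the bench at the start); its axes mean nothing. It does not roll by itself on a level or slightly sloping surface, but rolls down slopes of more than about 12 degrees.
- bowl: open faceted glass bowl without a lid, loose, 170 mm across the rim outside, about 155 inside, 76 mm high; flat floor about 10 mm thick, 90 mm across. Origin: centre of its underside, z up. The two glass jars with lids on and the small white dish at the back are not used.

How it is judged:
By the outcome, as a careful person would: the job done as asked, in the order asked, and still so for the second after the job is handed in, with the robot touching nothing.
It also fails if it takes over 61 s, if anything falls off the work surface, if the arm or the gripper's body presses on something with over 40 N, if the wrist force passes 120 N, or if a joint passes its speed limit or range.

ROBOT

A 7-joint arm with a two-finger parallel gripper is mounted at the origin on a cart in front of the work surface, level with it; the furniture and walls round the work are solid. World frame = base frame: x ahead of the robot, y to its left, z up, the work surface at z = 0. Lengths are in mm, angles in degrees, forces in N, time in s.
With the tool pointing down it reaches from about 425 to 1025 mm from the base axis. Payload 9.4 kg.
Tool frame: the origin (TCP) lies at the centre of the arm's flange, where the gripper is bolted on; the fingertips stand 186 mm ahead of it and the grasp point (between the pads) lies 167 mm ahead of it; z points along the fingers, y is the line along which they close (so a half turn about z gives the same grasp; the last joint's range is limited). The gripper opens to 93 mm and grips with 3 to 60 N. Pads are 15 mm wide; open, the fingers measure 128 mm over their backs; the gripper's body (75 mm by 188 mm) begins 65 mm behind the grasp point.
Start: joints at [63.501, 34.337, -0.143, 91.639, 0.103, 54.024, -4.572], TCP at [272.816, -671.711, 404.718] pointing down, gripper open.
Joint ranges: [-147.43, 147.43], [-19.82, 112.94], [-74.19, 73.91], [6.32, 146.72], [-59.91, 239.91], [6.04, 106.73], [-150.56, 150.56]. Speed limits (degrees/s): [127.2, 127.2, 172.46, 172.46, 180, 180, 180].

INTERFACE

Orientations are given as a 3x3 rotation matrix whose columns are the frame's x, y, z axes.
In Python, from cell import sensors, viewer, ticket gives the robot as it stands.
- The arm moves only by the tool step_arm, never from a script. Its argument "targets" is a list of rows, each a list of 3 entries, a list of its own where there are three numbers: the shift along the tool's x, y, z in mm, then the turn, a rotation vector about the tool's x, y, z in degrees, then the gripper's target within -1 to 1 (shut at 1, half-way at 0, fully open at -1). In form: [[[x, y, z], [ax, ay, az], grip], ...]. A call has exactly 5 rows; each row shifts and turns the commanded pose from where the row before left it, along the tool's axes as they then stand; what a row does not reach is not made up. A row lasts 1/12 s, in which the tool goes at most 41.7 mm and 7.16 degrees, less where a joint would pass 70% of its speed; a pose out of reach is approached as far as the arm can. A call is refused whole if a number of a shift passes 41.7 or a number of a turn 7.16, either way. A call with a gripper value outside its range is refused whole. The fingers move at their own pace and stop on an object; "force" is the grip in N (left out, the last holds). Time passes only in rows, so rows that do not move let the fingers close, or fill a call up. It gives the time, the measured TCP pose, the force, the opening and the grip force at its end, in the units of the state.
- sensors.read_state(): the state, without advancing time (a new reading comes with each control period).
- viewer.camera(name): name is "side" or "top"; returns the picture (420x560x3 uint8, red, green, blue); there is no depth.
- viewer.camera_info(name): a dict with "vfov" (degrees; the focal length in pixels is half the picture's height over the tangent of half this angle, whatever the lens; pixels are square), "cx", "cy" (the principal point, pixels), "rvec" (rotation vector, rad) and "tvec" (3), from world to camera coordinates, as OpenCV has them. Camera axes: x right, y down, z forward; pixel columns grow to the right and rows downward; lengths in mm; the calibration is good to about 2 mm. A picture is of the moment at which its call begins. camera_info takes no time and is no camera call.
- ticket.sign_off(): hands the job in; it is judged then, once.
The state is a dict: "time_s": time; "joint_positions": joint angles; "joint_velocities": joint speeds; "joint_efforts": joint torques, N m; "tool_pos": TCP position; "eef_rot": TCP orientation; "ft_force": force on the tool from outside, world axes, zero at the start; "ft_torque": the same for the moment, N m; "finger_gap": opening from 0.0 (shut) to 1.0 (fully open); "grip_force": force on a finger pad.
Only numpy, scipy, OpenCV 4.12 (cv2) and the standard library are available. Lean on these libraries where they do the work, as an engineer would, in place of code of your own. Each camera call takes 0.05 s, during which the arm holds its last target. There are 200 camera calls.

## Working session

There is one attempt and no reset: what is moved stays moved. The work goes in short steps, Python scripts to look and compute and a tool call to move; the robot and the scene stay as the last step left them, time stands still between calls to the robot, and variables do not carry over. Pictures are saved under pics/ and viewed, at most 10 in all, crops included, and the job is handed in when it is done.

Besides the shell and the picture viewer there is one more tool, called after "Call:" by a JSON object that holds its "name" and its "arguments". step_arm: Moves the arm, as the interface text tells. Its arguments: {"type":"object","properties":{"targets":{"type":"array","items":{"type":"array"}},"force":{"type":"number"}},"required":["targets"]}

```bash
mkdir -p pics; ls
python3 - <<'E'
from cell import sensors, viewer
import cv2
for n in("top","side"):
    print(n,viewer.camera_info(n)); cv2.imwrite(f"pics/{n}0.png",viewer.camera(n)[:,:,::-1])
s=sensors.read_state(); print(s)
E
```

```text
pics
top {'vfov': 46.7294792827531, 'cx': 278.72937484094587, 'cy': 212.3667496294885, 'rvec': array([ 2.15606087, -2.19135568,  0.09080744]), 'tvec': array([ -40.44806056,  650.18578006, 1042.05352994])}
side {'vfov': 45.86566628965005, 'cx': 274.1402055432452, 'cy': 215.39426690087691, 'rvec': array([ 1.52214295,  1.69320728, -0.94053429]), 'tvec': array([ 121.5572106 , -268.14349052, 1576.36511955])}
{'time_s': 0.1, 'joint_positions': array([63.50025509, 34.37964675, -0.1449694 , 91.67424603,  0.10360008,
       54.02608134, -4.57312553]), 'joint_velocities': array([ 0.03431406, -0.23930044,  0.01107436, -0.09666064,  0.06958114,
       -0.05168023,  0.06872875]), 'joint_efforts': array([ 4.33534733e-03, -7.66555381e+01,  1.50222737e+00, -2.52936548e+01,
       -5.22382976e-02,  1.35719881e-02,  1.11046650e-04]), 'tool_pos': array([ 272.7609688 , -671.54887555,  403.96306112]), 'eef_rot': array([[ 9.26481058e-01,  3.76340830e-01, -6.55312114e-04],
       [ 3.76341373e-01, -9.26480252e-01,  1.23033256e-03],
       [-1.44109356e-04, -1.38650087e-03, -9.99999028e-01]]), 'ft_force': array([ 0.72997869,  0.23099499, -0.0299119 ]), 'ft_torque': array([0.0121924 , 0.06676467, 0.05997699]), 'grip_force': 0.0, 'finger_gap': 1.0027545648181968}
```

View pics/top0.png

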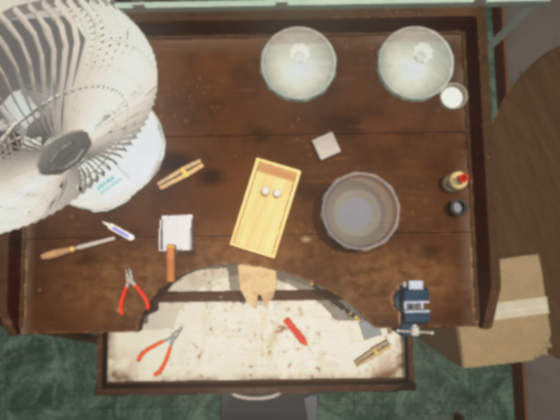

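View pics/side0.png

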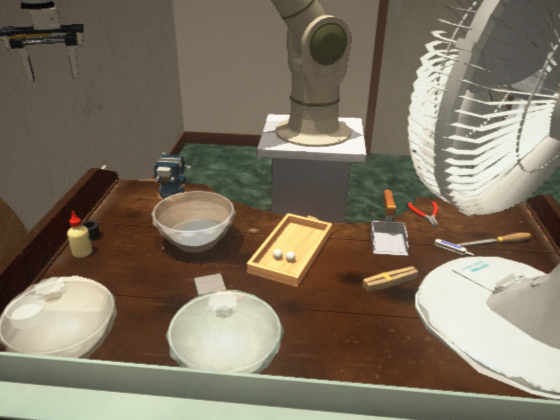

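The top view shows the scoop pan at (175,232) with its handle at (170,262). The tray runs from (255,245) to the brown slope at (278,168), with beads at (265,191) and (277,194). The bowl is at (360,211) and a tall fan stands at the left. The side view agrees.

```bash
cat > h.py <<'E'
import numpy as np, cv2
from cell import sensors, viewer
def cam(n):
    i=viewer.camera_info(n); f=210/np.tan(np.radians(i["vfov"]/2))
    K=np.array([[f,0,i["cx"]],[0,f,i["cy"]],[0,0,1]]); R=cv2.Rodrigues(i["rvec"])[0]
    return K,R,i["tvec"]
def ray(n,p):
    K,R,t=cam(n); p=np.atleast_2d(p).astype(float)
    d=(R.T@np.linalg.inv(K)@np.c_[p,np.ones(len(p))].T).T
    return -R.T@t,d
def plane(n,p,z):
    c,d=ray(n,p); return c+d*((z-c[2])/d[:,2])[:,None]
def proj(n,P):
    K,R,t=cam(n); q=(K@(R@np.atleast_2d(P).T+t[:,None])).T
    return q[:,:2]/q[:,2:]
def tri(p,q):
    a,d=ray("top",p); b,e=ray("side",q); d=d[0]/np.linalg.norm(d);e=e[0]/np.linalg.norm(e)
    s=np.linalg.lstsq(np.c_[d,-e],b-a,rcond=None)[0]; u=a+s[0]*d; v=b+s[1]*e
    return (u+v)/2,np.linalg.norm(u-v)
E
python3 - <<'E'
from h import *
np.set_printoptions(precision=1,suppress=True)
for n in("top","side"): print(n,ray(n,[280,210])[0])
t=cv2.imread("pics/top0.png"); hsv=cv2.cvtColor(t,cv2.COLOR_BGR2HSV)
def big(m,roi):
    x0,y0,x1,y1=roi; k=np.zeros(m.shape,np.uint8); k[y0:y1,x0:x1]=m[y0:y1,x0:x1]*255
    c=max(cv2.findContours(k,cv2.RETR_EXTERNAL,cv2.CHAIN_APPROX_NONE)[0],key=cv2.contourArea); return c
H,S,V=[hsv[:,:,i].astype(int) for i in range(3)]
c=big((S>130)&(V>120)&(H<20),(155,240,190,290)); r=cv2.minAreaRect(c); b=cv2.boxPoints(r); print("handle px",r,"\n",b,"\n",plane("top",b,73))
c=big((S<80)&(V>110),(150,205,200,256)); r=cv2.minAreaRect(c); b=cv2.boxPoints(r); print("pan",r,"\n",b,"\n z26",plane("top",b,26),"\n",plane("top",b,0))
c=big((S>60)&(V>150)&(H>10)&(H<32),(220,150,310,265)); r=cv2.minAreaRect(c); b=cv2.boxPoints(r); print("tray",r,"\n",b,"\n",plane("top",b,24))
for roi in((255,183,271,198),(271,186,285,202)):
    c=big((S<70)&(V>140),roi); m=cv2.minEnclosingCircle(c); print("bead",m,plane("top",m[0],15))
s=cv2.imread("pics/side0.png")
cv2.imwrite("pics/c1.png",np.hstack([cv2.resize(t[150:290,145:315],None,fx=2.35,fy=2.35,interpolation=2),cv2.resize(s[180:320,240:410],None,fx=2.35,fy=2.35,interpolation=2)])[:, :800])
cv2.imwrite("pics/c2.png",cv2.resize(t[160:260,310:410],None,fx=4,fy=4,interpolation=2))
E
```

```text
top [ 554.8  -55.5 1095.2]
side [1491.7   20.3  588.3]
handle px ((169.5, 263.0), (36.0, 9.0), 90.0) 
 [[165. 245.]
 [174. 245.]
 [174. 281.]
 [165. 281.]] 
 [[580.6 188.9  73. ]
 [580.3 169.9  73. ]
 [505.3 169.7  73. ]
 [505.6 188.5  73. ]]
pan ((175.0, 233.0), (40.0, 36.0), 90.0) 
 [[157. 213.]
 [193. 213.]
 [193. 253.]
 [157. 253.]] 
 z26 [[652.7 218.1  26. ]
 [651.4 138.5  26. ]
 [563.3 138.5  26. ]
 [564.6 217.6  26. ]] 
 [[655.1 224.8   0. ]
 [653.7 143.2   0. ]
 [563.5 143.2   0. ]
 [564.8 224.2   0. ]]
tray ((264.8486328125, 207.5045928955078), (49.42383575439453, 93.57963562011719), 16.699243545532227) 
 [[227.7 245.2]
 [254.6 155.6]
 [302.  169.8]
 [275.1 259.4]] 
 [[ 579.1   62.4   24. ]
 [ 778.2    0.9   24. ]
 [ 744.3 -104.3   24. ]
 [ 546.4  -41.3   24. ]]
bead ((265.5, 190.5), 3.8079864978790283) [[700.3 -22.1  15. ]]
bead ((277.0, 192.5), 4.031229019165039) [[695.4 -47.8  15. ]]
```

View pics/c1.png

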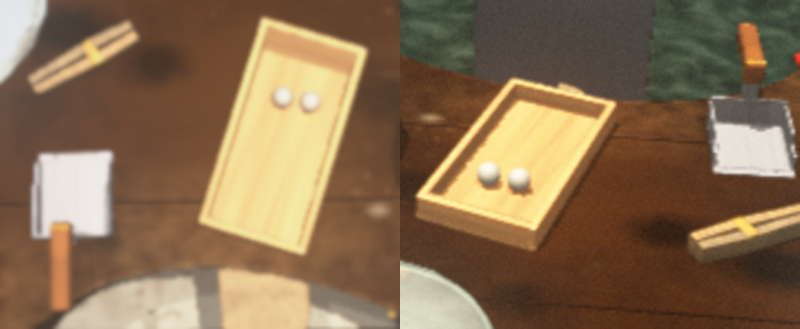

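The crop shows the scoop with its mouth toward +x, handle nearly straight along -x. The tray's brown slope is at the far end, with both beads just before it.

Run:
```python
from h import *
np.set_printoptions(precision=1,suppress=True)
t=cv2.imread("pics/top0.png"); s=cv2.imread("pics/side0.png")
def msk(im,roi,lo,hi):
    k=np.zeros(im.shape[:2],np.uint8); x0,y0,x1,y1=roi
    k[y0:y1,x0:x1]=cv2.inRange(cv2.cvtColor(im,cv2.COLOR_BGR2HSV),lo,hi)[y0:y1,x0:x1]; return k
# scoop handle line
k=msk(t,(155,240,190,290),(0,130,110),(20,255,255)); ys,xs=np.nonzero(k)
l=cv2.fitLine(np.c_[xs,ys].astype(np.float32),2,0,.01,.01).ravel()
a=plane("top",[[l[2]-l[0]*18*np.sign(l[1]),l[3]-abs(l[1])*18],[l[2]+l[0]*18*np.sign(l[1]),l[3]+abs(l[1])*18]],73)
print("handle",xs.mean(),ys.mean(),plane("top",[xs.mean(),ys.mean()],73),a,"yaw",np.degrees(np.arctan2(*(a[0]-a[1])[[1,0]])))
k=msk(s,(375,180,405,214),(0,130,80),(20,255,255)); ys,xs=np.nonzero(k); print("side handle",xs.min(),xs.max(),ys.min(),ys.max(),xs.mean(),ys.mean())
P=[[556+dx,179.5,62+dz] for dx,dz in((-52,11),(28,11),(28,-11))]; print("expected side/top px",proj("side",P),proj("top",P))
# pan lip edge: floor bright mask
k=msk(t,(150,205,200,256),(0,0,150),(180,70,255)); ys,xs=np.nonzero(k)
fr=[(x,ys[xs==x].min()) for x in range(xs.min()+4,xs.max()-3)]; q=plane("top",fr,2); f=np.polyfit(q[:,1],q[:,0],1); print("lip x at y=180",np.polyval(f,180),"yaw",np.degrees(np.arctan(-f[0])))
for nm,fn in(("L",min),("R",max)):
    e=[(fn(xs[ys==y]),y) for y in range(ys.min()+4,ys.max()-10)]; q=plane("top",e,14); f=np.polyfit(q[:,0],q[:,1],1); print(nm,np.polyval(f,610),"yaw",np.degrees(np.arctan(f[0])))
# tray
for lo in (130,150,170):
    k=msk(t,(220,150,310,265),(10,60,lo),(32,255,255)); c=max(cv2.findContours(k,0,1)[0],key=cv2.contourArea)
    r=cv2.minAreaRect(c); q=plane("top",cv2.boxPoints(r),24); print("tray",r,q.mean(0))
k=msk(t,(235,150,305,200),(0,70,60),(14,255,230)); cv2.imwrite("pics/m.png",k)
hs=cv2.cvtColor(t,cv2.COLOR_BGR2HSV)
d=np.array([.956,-.299]);
for xx in range(-30,35,3):
    p=proj("top",[734+xx*.9545,-43-xx*.2985,5])[0]; print(xx,hs[int(round(p[1])),int(round(p[0]))],end=";")
# bowl
g=cv2.cvtColor(t,cv2.COLOR_BGR2GRAY)
c=cv2.HoughCircles(g[160:265,305:415],cv2.HOUGH_GRADIENT_ALT,1,40,param1=150,param2=.5,minRadius=30,maxRadius=48)
print("\nbowl",c)
if c is not None:
    for z in c[0]: print(plane("top",[z[0]+305,z[1]+160],76),z[2]*1019/486)
# fan lower boundary guess
print("fan",tri([157,95],[410,110]),tri([60,228],[480,213]))
```

```text
handle 167.65346534653466 263.78960396039605 [[541.2 183.1  73. ]] [[578.9 182.7  73. ]
 [503.9 183.5  73. ]] yaw -0.6183750352580024
side handle 383 404 190 213 389.01785714285717 201.79910714285714
expected side/top px [[387.8 188.5]
 [391.5 206.6]
 [390.  215.7]] [[169.3 281.7]
 [169.5 243.3]
 [171.8 243.6]]
lip x at y=180 650.5737444104863 yaw 1.8966953407884792
L 218.10476474997301 yaw -5.716194981111362
R 145.75149501086068 yaw -1.133309853759202
tray ((260.4999694824219, 210.49996948242188), (106.99998474121094, 80.99998474121094), 90.0) [655.8 -10.7  24. ]
tray ((264.8486328125, 207.50460815429688), (49.42383575439453, 93.57964324951172), 16.699243545532227) [662.  -20.6  24. ]
tray ((264.8270263671875, 207.4256134033203), (48.49920654296875, 93.00534057617188), 16.927513122558594) [662.2 -20.5  24. ]
-30 [ 23  96 244];-27 [ 23  96 244];-24 [ 23  96 245];-21 [ 23  97 245];-18 [ 23  98 244];-15 [ 23  97 245];-12 [ 23  97 244];-9 [ 23  95 244];-6 [ 23  96 244];-3 [ 22 103 243];0 [ 18 114 235];3 [ 16 124 225];6 [ 15 125 220];9 [ 14 127 213];12 [ 14 127 215];15 [ 15 126 218];18 [ 15 126 219];21 [ 17 119 228];24 [ 23 101 238];27 [ 24  92 240];30 [ 21 103 227];33 [ 14 134 114];
bowl [[[54.  51.  36.5]]]
[[ 645.3 -220.1   76. ]] 76.60397
fan (array([808.6, 140.1, 355.5]), np.float64(9.948481409821028)) (array([615.2, 371.2,  97.6]), np.float64(52.0276391243283))
```

View pics/c2.png

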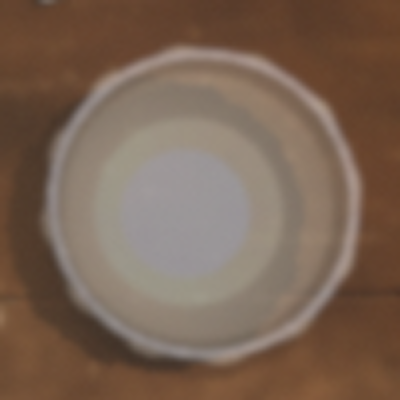

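The bowl rim circle is centred at about crop (204,203), which is pixel (361,211), so its world centre is near (645,-224). Next I'll plan the approach.

```bash
cat > plan.py <<'E'
from h import *
from scipy.spatial.transform import Rotation as Ro, Slerp
def rot(yaw,pitch): # scoop frame, pitch>0 = mouth up; tool x=scoop x, y=-y, z=-z
    S=Ro.from_euler("z",yaw,degrees=True)*Ro.from_euler("y",-pitch,degrees=True)
    return S*Ro.from_matrix(np.diag([1,-1,-1.]))
def state():
    s=sensors.read_state(); return np.array(s["tool_pos"]),Ro.from_matrix(s["eef_rot"]),s
def grip(p,R): return p+R.apply([0,0,167])
def rows(way,start=None):
    """way: list of (grip_point,yaw,pitch,n) ; prints rows"""
    p,R,s=state()
    if start: p,R=start
    for g,yaw,pitch,n in way:
        R1=rot(yaw,pitch); g0=grip(p,R); sl=Slerp([0,1],Ro.concatenate([R,R1]))
        for i in range(1,n+1):
            Rn=sl(i/n); pn=g0+(np.array(g,float)-g0)*i/n-Rn.apply([0,0,167])
            print([np.round(R.inv().apply(pn-p),1).tolist(),np.round((R.inv()*Rn).as_rotvec(degrees=True),2).tolist()]); p,R=pn,Rn
        print("--")
def show():
    p,R,s=state(); S=(R*Ro.from_matrix(np.diag([1,-1,-1.])))
    e=S.as_euler("ZYX",degrees=True); print("t",s["time_s"],"grip",np.round(grip(p,R),1),"yaw %.1f mouthup %.1f roll %.1f"%(e[0],-e[1],e[2]),"gap",s["finger_gap"],s["grip_force"],"F",np.round(s["ft_force"],1),"q",np.round(s["joint_positions"],0))
E
python3 -c "
from plan import *
show(); rows([([556,180,180],0,0,25)])"
```

```text
t 0.1 grip [ 272.7 -671.3  237. ] yaw 22.1 mouthup -0.0 roll 0.1 gap 1.0027545648181968 0.0 F [ 0.7  0.2 -0. ] q [64. 34. -0. 92.  0. 54. -5.]
[[23.3, -27.3, 2.3], [-0.0, 0.0, 0.88]]
[[22.9, -27.6, 2.3], [-0.0, 0.0, 0.88]]
[[22.5, -28.0, 2.3], [-0.0, 0.0, 0.88]]
[[22.0, -28.3, 2.3], [-0.0, 0.0, 0.88]]
[[21.6, -28.7, 2.3], [-0.0, 0.0, 0.88]]
[[21.1, -29.0, 2.3], [-0.0, 0.0, 0.88]]
[[20.7, -29.3, 2.3], [-0.0, 0.0, 0.88]]
[[20.2, -29.6, 2.3], [-0.0, 0.0, 0.88]]
[[19.8, -30.0, 2.3], [-0.0, 0.0, 0.88]]
[[19.3, -30.3, 2.3], [-0.0, 0.0, 0.88]]
[[18.8, -30.6, 2.3], [-0.0, 0.0, 0.88]]
[[18.4, -30.8, 2.3], [-0.0, 0.0, 0.88]]
[[17.9, -31.1, 2.3], [-0.0, 0.0, 0.88]]
[[17.4, -31.4, 2.3], [-0.0, 0.0, 0.88]]
[[16.9, -31.7, 2.3], [-0.0, 0.0, 0.88]]
[[16.4, -31.9, 2.3], [-0.0, 0.0, 0.88]]
[[15.9, -32.2, 2.3], [-0.0, 0.0, 0.88]]
[[15.4, -32.4, 2.3], [-0.0, 0.0, 0.88]]
[[14.9, -32.6, 2.3], [-0.0, 0.0, 0.88]]
[[14.4, -32.9, 2.3], [-0.0, 0.0, 0.88]]
[[13.9, -33.1, 2.3], [-0.0, 0.0, 0.88]]
[[13.4, -33.3, 2.3], [-0.0, 0.0, 0.88]]
[[12.9, -33.5, 2.3], [-0.0, 0.0, 0.88]]
[[12.4, -33.7, 2.3], [-0.0, 0.0, 0.88]]
[[11.9, -33.9, 2.3], [-0.0, 0.0, 0.88]]
--
```

Call:
{"name": "step_arm", "arguments": {"targets": [[[23, -27.5, 2.3], [0, 0, 0.88], -1], [[23, -27.5, 2.3], [0, 0, 0.88], -1], [[22.5, -28, 2.3], [0, 0, 0.88], -1], [[22, -28.5, 2.3], [0, 0, 0.88], -1], [[21.5, -28.5, 2.3], [0, 0, 0.88], -1]]}}

```text
time_s: 0.52
tool_pos: [329.2, -499.8, 392.8]
eef_rot: [[0.953, 0.303, -0.0], [0.303, -0.953, 0.001], [-0.0, -0.001, -1.0]]
ft_force: [0.4, 0.5, 0.4]
finger_gap: 1.0
grip_force: 0.0
```

Call:
{"name": "step_arm", "arguments": {"targets": [[[21, -29, 2.3], [0, 0, 0.88], -1], [[20.5, -29.5, 2.3], [0, 0, 0.88], -1], [[20, -29.5, 2.3], [0, 0, 0.88], -1], [[20, -30, 2.3], [0, 0, 0.88], -1], [[19.5, -30.5, 2.3], [0, 0, 0.88], -1]]}}

```text
time_s: 0.93
tool_pos: [385.6, -329.3, 381.5]
eef_rot: [[0.973, 0.229, -0.0], [0.229, -0.973, 0.0], [-0.0, -0.0, -1.0]]
ft_force: [0.8, 0.2, -0.6]
finger_gap: 0.998
grip_force: 0.0
```

Call:
{"name": "step_arm", "arguments": {"targets": [[[19, -30.5, 2.3], [0, 0, 0.88], -1], [[18.5, -31, 2.3], [0, 0, 0.88], -1], [[18, -31, 2.3], [0, 0, 0.88], -1], [[17.5, -31.5, 2.3], [0, 0, 0.88], -1], [[17, -31.5, 2.3], [0, 0, 0.88], -1]]}}

```text
time_s: 1.35
tool_pos: [442.7, -158.8, 370.1]
eef_rot: [[0.988, 0.154, -0.0], [0.154, -0.988, 0.0], [-0.0, -0.0, -1.0]]
ft_force: [0.2, -1.2, -0.2]
finger_gap: 0.996
grip_force: 0.0
```

Call:
{"name": "step_arm", "arguments": {"targets": [[[16.5, -32, 2.3], [0, 0, 0.88], -1], [[16, -32, 2.3], [0, 0, 0.88], -1], [[15.5, -32.5, 2.3], [0, 0, 0.88], -1], [[15, -32.5, 2.3], [0, 0, 0.88], -1], [[14.5, -33, 2.3], [0, 0, 0.88], -1]]}}

```text
time_s: 1.77
tool_pos: [499.5, 11.7, 358.5]
eef_rot: [[0.997, 0.078, -0.0], [0.078, -0.997, -0.0], [-0.0, 0.0, -1.0]]
ft_force: [1.1, -0.5, -1.1]
finger_gap: 1.001
grip_force: 0.0
```

Call:
{"name": "step_arm", "arguments": {"targets": [[[14, -33, 2.3], [0, 0, 0.88], -1], [[13.5, -33.5, 2.3], [0, 0, 0.88], -1], [[13, -33.5, 2.3], [0, 0, 0.88], -1], [[12.5, -33.5, 2.3], [0, 0, 0.88], -1], [[12, -34, 2.3], [0, 0, 0.88], -1]]}}

```text
time_s: 2.18
tool_pos: [556.4, 182.2, 346.8]
eef_rot: [[1.0, 0.001, -0.0], [0.001, -1.0, -0.0], [-0.0, 0.0, -1.0]]
ft_force: [0.9, -0.9, -0.1]
finger_gap: 1.002
grip_force: 0.0
```

```bash
python3 -c "
from plan import *
show(); rows([([556,180,115],0,0,3)]); 
t=viewer.camera('top');s=viewer.camera('side')
cv2.imwrite('pics/a1.png',np.hstack([cv2.resize(t[200:300,100:240],None,fx=2.85,fy=2.85),cv2.resize(s[130:230,330:470],None,fx=2.85,fy=2.85)])[:,:800,::-1])"
```

```text
t 2.1833 grip [556.3 182.1 179.8] yaw 0.1 mouthup -0.0 roll -0.0 gap 1.002453043742952 0.0 F [ 0.9 -0.9 -0.1] q [ -26.   29.    4.  114.   -3.   38. -111.]
[[-0.1, 0.7, 21.6], [0.01, 0.01, 0.02]]
[[-0.1, 0.7, 21.6], [0.01, 0.01, 0.02]]
[[-0.1, 0.7, 21.6], [0.01, 0.01, 0.02]]
--
```

View pics/a1.png

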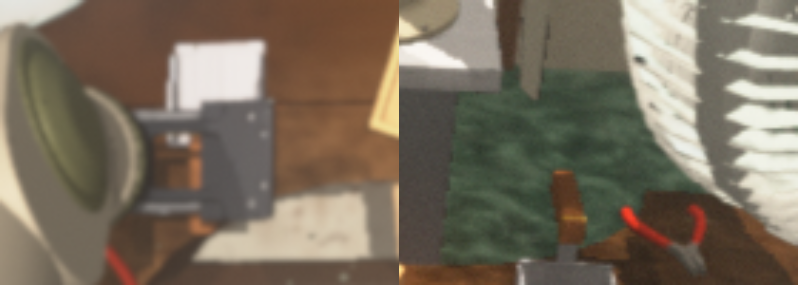

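The scoop's handle is at side-crop (570,200), with the left finger tip showing at about (535,95). I'll check that against its expected projection.

```bash
python3 -c "
from plan import *
q=proj('side',[[556,182-46,161],[556,182+46,161],[556,180,73],[504,180,73],[584,180,73],[584,180,51]]); print((q-[330,130])*2.85+[399,0])"
```

```text
[[524.91762023  88.46188822]
 [656.26534209  95.34015743]
 [571.00597463 199.5210234 ]
 [564.31773141 166.64762608]
 [574.845952   218.39490365]
 [570.81274914 244.26854569]]
```

The projection matches, so I'll descend and grip.

Call:
{"name": "step_arm", "arguments": {"targets": [[[0, 1, 25], [0, 0, 0], -1], [[0, 1, 25], [0, 0, 0], -1], [[0, 0, 25], [0, 0, 0], -1], [[0, 0, 25], [0, 0, 0], -1], [[0, 0, 17.5], [0, 0, 0], -1]]}}

```text
time_s: 2.7
tool_pos: [555.6, 177.6, 227.7]
eef_rot: [[1.0, 0.002, -0.002], [0.002, -1.0, -0.001], [-0.002, 0.001, -1.0]]
ft_force: [0.9, 0.3, 0.3]
finger_gap: 0.999
grip_force: 0.0
```

Call:
{"name": "step_arm", "arguments": {"targets": [[[0, 0, 0], [0, 0, 0], 0], [[0, 0, 0], [0, 0, 0], 0.3], [[0, 0, 0], [0, 0, 0], 1], [[0, 0, 0], [0, 0, 0], 1], [[0, 0, 0], [0, 0, 0], 1]], "force": 40}}

```text
time_s: 3.12
tool_pos: [556.6, 178.4, 231.0]
eef_rot: [[1.0, 0.002, 0.002], [0.002, -1.0, 0.001], [0.002, -0.001, -1.0]]
ft_force: [-0.5, 0.1, 0.3]
finger_gap: 0.692
grip_force: 0.0
```

Call:
{"name": "step_arm", "arguments": {"targets": [[[0, 0, 0], [0, 0, 0], 1], [[0, 0, 0], [0, 0, 0], 1], [[0, 0, 0], [0, 0, 0], 1], [[0, 0, 0], [0, 0, 0], 1], [[0, 0, 0], [0, 0, 0], 1]], "force": 40}}

```text
time_s: 3.53
tool_pos: [556.2, 178.4, 229.8]
eef_rot: [[1.0, 0.002, 0.0], [0.002, -1.0, 0.0], [0.0, -0.0, -1.0]]
ft_force: [0.3, -0.3, 0.4]
finger_gap: 0.334
grip_force: 0.0
```

```bash
python3 -c "
from plan import *
show()"
```

```text
t 3.5333 grip [556.2 178.4  62.8] yaw 0.1 mouthup 0.0 roll 0.0 gap 0.3338526140528386 0.0 F [ 0.3 -0.3  0.4] q [ -25.   39.    2.  118.   -4.   23. -110.]
```

Call:
{"name": "step_arm", "arguments": {"targets": [[[0, 0, 0], [0, 0, 0], 1], [[0, 0, 0], [0, 0, 0], 1], [[0, 0, 0], [0, 0, 0], 1], [[0, 0, 0], [0, 0, 0], 1], [[0, 0, 0], [0, 0, 0], 1]], "force": 40}}

```text
time_s: 3.95
tool_pos: [556.2, 178.4, 229.6]
eef_rot: [[1.0, 0.002, -0.0], [0.002, -1.0, -0.0], [-0.0, 0.0, -1.0]]
ft_force: [0.2, 0.2, -0.1]
finger_gap: 0.189
grip_force: 39.9
```

Call:
{"name": "step_arm", "arguments": {"targets": [[[0, 0, 0], [0, 0, 0], 1], [[0, 0, -5], [0, 0, 0], 1], [[0, 0, -10], [0, 0, 0], 1], [[0, 0, -15], [0, 0, 0], 1], [[0, 0, -20], [0, 0, 0], 1]], "force": 50}}

```text
time_s: 4.37
tool_pos: [555.9, 178.2, 280.0]
eef_rot: [[1.0, 0.002, -0.002], [0.002, -1.0, -0.001], [-0.002, 0.001, -1.0]]
ft_force: [0.7, 0.0, -0.4]
finger_gap: 0.193
grip_force: 49.9
```

```bash
python3 -c "
from plan import *
show()
th=np.radians(-17.3); u=np.array([np.cos(th),np.sin(th)])
f=np.array([734,-43])
a=f-172*u; print('over tray',a)
rows([([a[0],a[1],115],-17.3,0,6)])"
```

```text
t 4.3667 grip [555.6 178.1 113. ] yaw 0.1 mouthup -0.1 roll -0.0 gap 0.19291654104403727 49.936476945877075 F [ 0.7  0.  -0.4] q [ -25.   34.    3.  116.   -3.   29. -110.]
over tray [569.78114249   8.14847834]
[[2.3, 28.4, -0.3], [0.01, 0.02, 2.9]]
[[3.7, 28.2, -0.3], [0.01, 0.02, 2.9]]
[[5.1, 28.0, -0.3], [0.01, 0.02, 2.9]]
[[6.5, 27.7, -0.3], [0.01, 0.02, 2.9]]
[[7.9, 27.3, -0.3], [0.01, 0.02, 2.9]]
[[9.3, 26.9, -0.3], [0.01, 0.02, 2.9]]
--
```

Call:
{"name": "step_arm", "arguments": {"targets": [[[2, 28, 0], [0, 0, 2.9], 1], [[3.5, 28, 0], [0, 0, 2.9], 1], [[5, 28, 0], [0, 0, 2.9], 1], [[6.5, 28, 0], [0, 0, 2.9], 1], [[8, 27, 0], [0, 0, 2.9], 1]]}}

```text
time_s: 4.78
tool_pos: [567.2, 35.8, 280.7]
eef_rot: [[0.968, -0.251, 0.001], [-0.251, -0.968, 0.0], [0.001, -0.0, -1.0]]
ft_force: [-0.3, -0.0, -0.9]
finger_gap: 0.192
grip_force: 49.9
```

Call:
{"name": "step_arm", "arguments": {"targets": [[[9.5, 27, 0], [0, 0, 2.9], 1], [[0, 0, 0], [0, 0, 0], 1], [[0, 0, 0], [0, 0, 0], 1], [[0, 0, 0], [0, 0, 0], 1], [[0, 0, 0], [0, 0, 0], 1]]}}

```text
time_s: 5.2
tool_pos: [569.8, 9.8, 280.1]
eef_rot: [[0.955, -0.295, 0.0], [-0.295, -0.955, 0.001], [0.0, -0.001, -1.0]]
ft_force: [0.4, -0.2, -1.7]
finger_gap: 0.188
grip_force: 49.9
```

```bash
python3 -c "
from plan import *
show(); rows([([569.8,8.1,80],-17.3,0,3)])
t=viewer.camera('top');s=viewer.camera('side')
cv2.imwrite('pics/a2.png',np.hstack([cv2.resize(t[140:280,190:330],None,fx=2.85,fy=2.85),cv2.resize(s[180:320,230:370],None,fx=2.85,fy=2.85)])[:,:,::-1])"
```

```text
t 5.2 grip [569.9  10.  113.1] yaw -17.2 mouthup 0.0 roll 0.0 gap 0.18758447736377376 49.93647515773773 F [ 0.4 -0.2 -1.7] q [ -11.   34.    6.  118.   -7.   28. -107.]
[[0.2, 0.6, 11.0], [-0.02, -0.0, 0.04]]
[[0.2, 0.6, 11.0], [-0.02, -0.0, 0.04]]
[[0.2, 0.6, 11.0], [-0.02, -0.0, 0.04]]
--
```

View pics/a2.png

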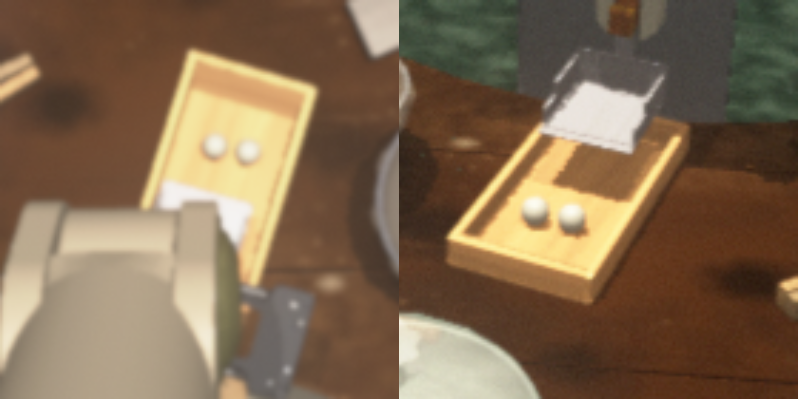

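The side crop shows the held scoop's lip from (543,132) to (633,150). The tray's slope-end rim corners are at (448,240) and (590,280). In the top crop the lip corners are (163,182) and (252,205), and the tray corners are (190,50) and (317,88).

```bash
python3 -c "
from plan import *
np.set_printoptions(precision=1,suppress=True)
T=lambda x,y:(190+x/2.85,140+y/2.85); S=lambda x,y:(230+(x-399)/2.85,180+y/2.85)
th=np.radians(-17.3); u=np.array([np.cos(th),np.sin(th)]); v=np.array([-u[1],u[0]]); f=np.array([734,-43])
for n,a,b in(('lipL',T(163,182),S(633,150)),('lipR',T(252,205),S(543,132)),('trayR',T(317,88),S(448,240)),('trayL',T(190,50),S(590,280))):
    p,e=tri(a,b); d=p[:2]-f; print(n,p,e,'tray frame',d@u,d@v)
p,R,s=state(); g=grip(p,R)[:2]-f; print('grip tray frame',g@u,g@v)
for P in([26,52],[26,-52],[-177,52],[-177,-52]):
    w=[*(f+P[0]*u+P[1]*v),24]; a=proj('top',w)[0];b=proj('side',w)[0]; print((a-[190,140])*2.85,(b-[230,180])*2.85+[399,0])
"
```

```text
lipL [667.1  18.1  50.3] 2.6609778945694305 tray frame -82.09025585320607 38.446108011077506
lipR [648.4 -47.6  48.5] 5.582887422259394 tray frame -80.31747999361494 -29.885617207276056
trayR [ 742.5 -101.2   18.8] 3.329737179679482 tray frame 25.45561137245698 -52.995578211651164
trayL [774.6  -3.1  19.2] 0.6056712459422215 tray frame 26.93798825741663 50.17914808657308
grip tray frame -172.57697516210857 1.7846838065752024
[186.7  49.3] [593.  273.9]
[314.1  86.1] [446.4 234.4]
[111.5 298.1] [688.1 120.1]
[240.7 336.3] [559.9  91.1]
```

Call:
{"name": "step_arm", "arguments": {"targets": [[[0, 1.5, 8], [0, 0, 0], 1], [[0, 2, 14], [0, 0, 0], 1], [[0, 0, 12], [0, 0, 0], 1], [[0, 0, 6], [0, 0, 0], 1], [[0, 0, 3], [0, 0, 0], 1]]}}

```text
time_s: 5.72
tool_pos: [568.4, 5.6, 235.2]
eef_rot: [[0.955, -0.297, -0.002], [-0.297, -0.955, -0.0], [-0.002, 0.001, -1.0]]
ft_force: [0.1, -0.1, -1.4]
finger_gap: 0.188
grip_force: 49.9
```

Call:
{"name": "step_arm", "arguments": {"targets": [[[0, 0, 1], [0, 0, 0], 1], [[0, 0, 0.5], [0, 0, 0], 1], [[0, 0, 0.5], [0, 0, 0], 1], [[0, 0, 0], [0, 0, 0], 1], [[0, 0, 0], [0, 0, 0], 1]]}}

```text
time_s: 6.13
tool_pos: [568.9, 5.3, 235.1]
eef_rot: [[0.955, -0.297, 0.001], [-0.297, -0.955, 0.0], [0.001, -0.0, -1.0]]
ft_force: [-0.2, 1.0, -1.5]
finger_gap: 0.193
grip_force: 49.9
```

```bash
python3 -c "
from plan import *
show()"
```

```text
t 6.1333 grip [569.    5.4  68.1] yaw -17.3 mouthup 0.0 roll 0.0 gap 0.19275445482460726 49.93627488613129 F [-0.2  1.  -1.5] q [  -9.   38.    5.  120.   -7.   23. -106.]
```

Call:
{"name": "step_arm", "arguments": {"targets": [[[0, 0, 0.3], [0, 0, 0], 1], [[0, 0, 0.3], [0, 0, 0], 1], [[0, 0, 0], [0, 0, 0], 1], [[1, 0, 0], [0, 0, 0], 1], [[2, 0, 0], [0, 0, 0], 1]]}}

```text
time_s: 6.55
tool_pos: [570.5, 4.8, 234.4]
eef_rot: [[0.955, -0.297, -0.003], [-0.297, -0.955, 0.001], [-0.003, 0.0, -1.0]]
ft_force: [-5.1, 1.2, 8.2]
finger_gap: 0.192
grip_force: 49.9
```

Call:
{"name": "step_arm", "arguments": {"targets": [[[4, 0, 0], [0, 0, 0], 1], [[4, 0, 0], [0, 0, 0], 1], [[4, 0, 0], [0, 0, 0], 1], [[4, 0, 0], [0, 0, 0], 1], [[4, 0, 0], [0, 0, 0], 1]]}}

```text
time_s: 6.97
tool_pos: [590.0, -1.3, 234.4]
eef_rot: [[0.955, -0.297, -0.002], [-0.297, -0.955, 0.0], [-0.002, 0.0, -1.0]]
ft_force: [-4.9, 1.1, 7.9]
finger_gap: 0.191
grip_force: 49.9
```

Call:
{"name": "step_arm", "arguments": {"targets": [[[4, 0, 0], [0, 0, 0], 1], [[4, 0, 0], [0, 0, 0], 1], [[4, 0, 0], [0, 0, 0], 1], [[4, 0, 0], [0, 0, 0], 1], [[4, 0, 0], [0, 0, 0], 1]]}}

```text
time_s: 7.38
tool_pos: [609.2, -7.2, 234.4]
eef_rot: [[0.955, -0.297, -0.002], [-0.297, -0.955, 0.001], [-0.002, 0.0, -1.0]]
ft_force: [-4.1, 1.8, 7.6]
finger_gap: 0.186
grip_force: 49.9
```

Call:
{"name": "step_arm", "arguments": {"targets": [[[4, 0, 0], [0, 0, 0], 1], [[4, 0, 0], [0, 0, 0], 1], [[4, 0, 0], [0, 0, 0], 1], [[4, 0, 0], [0, 0, 0], 1], [[3, 0, 0], [0, 0, 0], 1]]}}

```text
time_s: 7.8
tool_pos: [627.5, -12.9, 234.4]
eef_rot: [[0.955, -0.297, -0.002], [-0.297, -0.955, 0.0], [-0.002, 0.0, -1.0]]
ft_force: [-4.7, 1.4, 8.0]
finger_gap: 0.189
grip_force: 49.9
```

```bash
python3 -c "
from plan import *
show()
t=viewer.camera('top');s=viewer.camera('side')
cv2.imwrite('pics/a3.png',np.hstack([cv2.resize(t[140:280,190:330],None,fx=2.85,fy=2.85),cv2.resize(s[180:320,230:370],None,fx=2.85,fy=2.85)])[:,:,::-1])"
```

```text
t 7.8 grip [627.3 -12.9  67.4] yaw -17.3 mouthup -0.1 roll -0.0 gap 0.18943825628268907 49.938998222351074 F [-4.7  1.4  8. ] q [  -7.   40.    5.  112.   -7.   28. -105.]
```

View pics/a3.png

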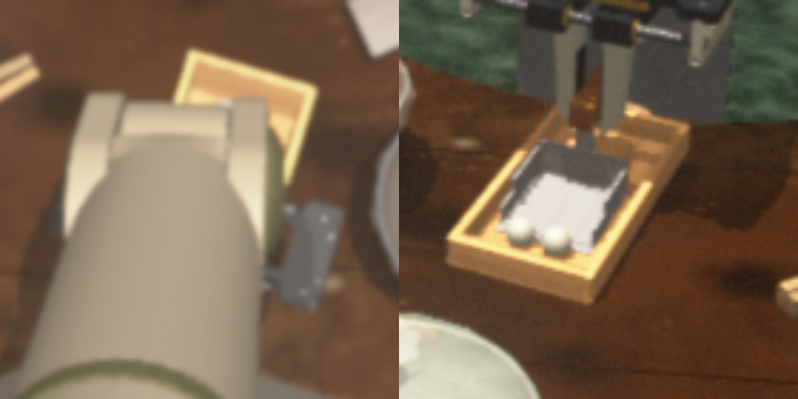

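The beads sit at the lip, at side-crop (520,232) and (556,240). I'll keep pushing slowly until the slope is felt.

Call:
{"name": "step_arm", "arguments": {"targets": [[[3, 0, 0], [0, 0, 0], 1], [[3, 0, 0], [0, 0, 0], 1], [[2, 0, 0], [0, 0, 0], 1], [[2, 0, 0], [0, 0, 0], 1], [[2, 0, 0], [0, 0, 0], 1]]}}

```text
time_s: 8.32
tool_pos: [638.6, -16.3, 234.5]
eef_rot: [[0.955, -0.297, -0.002], [-0.297, -0.955, 0.001], [-0.002, 0.0, -1.0]]
ft_force: [-5.9, 0.5, 8.1]
finger_gap: 0.191
grip_force: 49.9
```

Call:
{"name": "step_arm", "arguments": {"targets": [[[1, 0, 0], [0, 0, 0], 1], [[1, 0, 0], [0, 0, 0], 1], [[0.5, 0, 0], [0, 0, 0], 1], [[0.5, 0, 0], [0, 0, 0], 1], [[0.5, 0, 0], [0, 0, 0], 1]]}}

```text
time_s: 8.73
tool_pos: [642.0, -17.4, 234.5]
eef_rot: [[0.955, -0.297, -0.002], [-0.297, -0.955, 0.001], [-0.002, 0.0, -1.0]]
ft_force: [-5.4, 2.1, 7.2]
finger_gap: 0.192
grip_force: 49.9
```

```bash
python3 -c "
from plan import *
show()
g=grip(*state()[:2]); f=np.array([734,-43]);th=np.radians(-17.3); print((g[:2]-f)@[np.cos(th),np.sin(th)]+95)"
```

```text
t 8.7333 grip [641.6 -17.3  67.5] yaw -17.3 mouthup -0.1 roll -0.0 gap 0.19228570399699396 49.93910729885101 F [-5.4  2.1  7.2] q [  -7.   41.    5.  110.   -7.   29. -104.]
-0.833710579366084
```

Call:
{"name": "step_arm", "arguments": {"targets": [[[0.6, 0, 0], [0, 0, 0], 1], [[0.6, 0, 0], [0, 0, 0], 1], [[0.6, 0, 0], [0, 0, 0], 1], [[0, 0, 0], [0, 0, 0], 1], [[0, 0, 0], [0, 0, 0], 1]]}}

```text
time_s: 9.15
tool_pos: [643.6, -17.9, 234.5]
eef_rot: [[0.955, -0.297, -0.002], [-0.297, -0.955, 0.001], [-0.002, 0.0, -1.0]]
ft_force: [-5.6, 1.3, 8.0]
finger_gap: 0.193
grip_force: 49.9
```

```bash
python3 -c "
from plan import *
show()
s=viewer.camera('side')
cv2.imwrite('pics/a4.png',cv2.resize(s[225:285,245:325],None,fx=7,fy=7)[:,:,::-1])"
```

```text
t 9.15 grip [643.2 -17.8  67.5] yaw -17.3 mouthup -0.1 roll -0.0 gap 0.19342946192411611 49.939743876457214 F [-5.6  1.3  8. ] q [  -7.   41.    5.  110.   -7.   30. -104.]
```

View pics/a4.png

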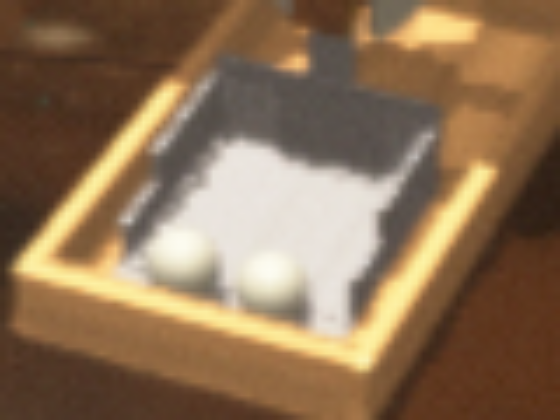

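The beads are at (180,255) and (272,280) in the crop, right at the lip, and both are inside the pan's width. A little further.

Call:
{"name": "step_arm", "arguments": {"targets": [[[0.7, 0, 0], [0, 0, 0], 1], [[0.7, 0, 0], [0, 0, 0], 1], [[0.6, 0, 0], [0, 0, 0], 1], [[0, 0, 0], [0, 0, 0], 1], [[0, 0, 0], [0, 0, 0], 1]]}}

```text
time_s: 9.62
tool_pos: [644.4, -18.0, 234.5]
eef_rot: [[0.955, -0.297, -0.005], [-0.297, -0.955, 0.001], [-0.006, 0.0, -1.0]]
ft_force: [-11.4, 3.9, 13.5]
finger_gap: 0.184
grip_force: 49.9
```

Call:
{"name": "step_arm", "arguments": {"targets": [[[0.7, 0, 0], [0, 0, 0], 1], [[0.7, 0, 0], [0, 0, 0], 1], [[0.6, 0, 0], [0, 0, 0], 1], [[0, 0, 0], [0, 0, 0], 1], [[0, 0, 0], [0, 0, 0], 1]]}}

```text
time_s: 10.03
tool_pos: [645.2, -18.1, 234.5]
eef_rot: [[0.955, -0.296, -0.009], [-0.296, -0.955, 0.002], [-0.009, 0.001, -1.0]]
ft_force: [-15.0, 5.0, 17.3]
finger_gap: 0.189
grip_force: 50.0
```

```bash
python3 -c "
from plan import *
show()"
```

```text
t 10.0333 grip [643.7 -17.8  67.5] yaw -17.2 mouthup -0.5 roll -0.0 gap 0.18874578527298008 49.97551381587982 F [-15.    5.   17.3] q [  -7.   41.    5.  109.   -7.   30. -104.]
```

```bash
python3 -c "
from plan import *
th=np.radians(-17.3); u=np.array([np.cos(th),np.sin(th),0])
G=np.array([643.9,-18.0,67.8]); R0=rot(-17.3,0); st=(G-R0.apply([0,0,167]),R0)
w=[]
for k in range(1,11):
    f=np.radians(2*k); h=80*np.sin(f); e=0.15*k
    x=h+e-95*np.cos(f)-62*np.sin(f)+95-0.03*k; z=e+h-95*np.sin(f)+62*np.cos(f)-62
    w.append((G+u*x+[0,0,z],-17.3,2*k,1))
w.append((w[-1][0]+[0,0,60],-17.3,25,5))
rows(w,st)"
```

```text
[[-5.0, 0.0, 0.5], [0.0, 2.0, 0.0]]
--
[[-4.9, 0.0, 0.6], [0.0, 2.0, -0.0]]
--
[[-4.8, -0.0, 0.7], [-0.0, 2.0, -0.0]]
--
[[-4.8, 0.0, 0.9], [0.0, 2.0, 0.0]]
--
[[-4.7, -0.0, 1.0], [0.0, 2.0, -0.0]]
--
[[-4.6, -0.0, 1.1], [-0.0, 2.0, -0.0]]
--
[[-4.6, 0.0, 1.2], [0.0, 2.0, -0.0]]
--
[[-4.5, -0.0, 1.4], [0.0, 2.0, 0.0]]
--
[[-4.5, 0.0, 1.5], [-0.0, 2.0, -0.0]]
--
[[-4.4, 0.0, 1.7], [0.0, 2.0, 0.0]]
--
[[1.2, -0.0, -11.3], [-0.0, 1.0, 0.0]]
[[1.4, 0.0, -11.2], [0.0, 1.0, 0.0]]
[[1.6, -0.0, -11.1], [-0.0, 1.0, -0.0]]
[[1.8, -0.0, -11.0], [-0.0, 1.0, -0.0]]
[[2.0, 0.0, -10.9], [0.0, 1.0, 0.0]]
--
```

Call:
{"name": "step_arm", "arguments": {"targets": [[[-1, 0, -0.3], [0, 0, 0], 1], [[-5, 0, 0.2], [0, 2, 0], 1], [[-5, 0, 0.4], [0, 2, 0], 1], [[-5, 0, 0.6], [0, 2, 0], 1], [[-5, 0, 0.8], [0, 2, 0], 1]]}}

```text
time_s: 10.45
tool_pos: [625.5, -12.1, 231.0]
eef_rot: [[0.947, -0.296, 0.127], [-0.294, -0.955, -0.04], [0.133, 0.001, -0.991]]
ft_force: [-9.4, 4.6, 4.0]
finger_gap: 0.19
grip_force: 50.0
```

```bash
python3 -c "
from plan import *
show()"
```

```text
t 10.45 grip [646.7 -18.8  65.4] yaw -17.2 mouthup 7.7 roll -0.0 gap 0.19011021263800867 50.00107169151306 F [-9.4  4.6  4. ] q [ -10.   40.    7.  115.   -6.   18. -106.]
```

Call:
{"name": "step_arm", "arguments": {"targets": [[[-4.8, 0, 0.8], [0, 2, 0], 1], [[-4.6, 0, 0.8], [0, 2, 0], 1], [[-4.6, 0, 0.9], [0, 2, 0], 1], [[-2, 0, -2], [0, 1, 0], 1], [[-1, 0, -4], [0, 1, 0], 1]]}}

```text
time_s: 10.87
tool_pos: [611.0, -7.7, 231.1]
eef_rot: [[0.918, -0.297, 0.263], [-0.285, -0.955, -0.082], [0.275, 0.0, -0.961]]
ft_force: [0.5, 0.2, -1.4]
finger_gap: 0.188
grip_force: 50.0
```

```bash
python3 -c "
from plan import *
show()
s=viewer.camera('side')
cv2.imwrite('pics/a5.png',cv2.resize(s[225:285,245:325],None,fx=7,fy=7)[:,:,::-1])"
```

```text
t 10.8667 grip [654.9 -21.4  70.6] yaw -17.3 mouthup 16.0 roll -0.0 gap 0.18817722082508223 49.998716711997986 F [ 0.5  0.2 -1.4] q [ -13.   39.   11.  120.   -5.    6. -108.]
```

View pics/a5.png

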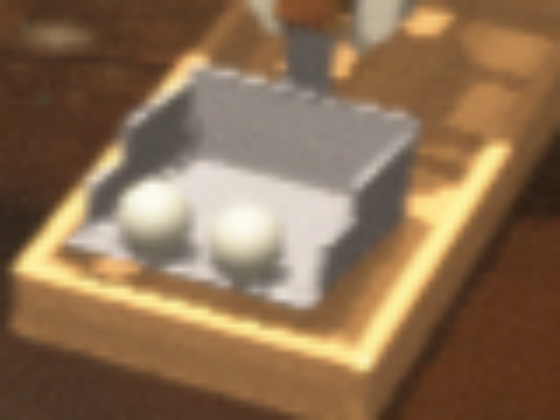

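Both beads, at (153,215) and (247,240), are now in the pan behind the lip. I'll lift straight up.

Call:
{"name": "step_arm", "arguments": {"targets": [[[0.8, 0, -3], [0, 0, 0], 1], [[1.6, 0, -5.5], [0, 0, 0], 1], [[2.2, 0, -7.7], [0, 0, 0], 1], [[2.8, 0, -9.6], [0, 0, 0], 1], [[2.8, 0, -9.6], [0, 0, 0], 1]]}}

```text
time_s: 11.33
tool_pos: [611.8, -8.3, 269.6]
eef_rot: [[0.918, -0.298, 0.263], [-0.286, -0.955, -0.082], [0.276, -0.0, -0.961]]
ft_force: [0.1, 0.5, -0.6]
finger_gap: 0.193
grip_force: 50.0
```

Call:
{"name": "step_arm", "arguments": {"targets": [[[2.8, 0, -9.6], [0, 0.8, 0], 1], [[2.8, 0, -9.6], [0, 0.8, 0], 1], [[2.8, 0, -9.6], [0, 0.8, 0], 1], [[2.8, 0, -9.6], [0, 0.8, 0], 1], [[2.2, 0, -7.7], [0, 0.8, 0], 1]]}}

```text
time_s: 11.75
tool_pos: [610.4, -7.6, 317.7]
eef_rot: [[0.897, -0.297, 0.328], [-0.279, -0.955, -0.102], [0.344, -0.0, -0.939]]
ft_force: [-0.5, -0.2, -0.9]
finger_gap: 0.189
grip_force: 50.0
```

```bash
python3 -c "
from plan import *
show()
s=viewer.camera('side')
cv2.imwrite('pics/a6.png',cv2.resize(s[150:260,220:350],None,fx=4,fy=4)[:,:,::-1])"
```

```text
t 11.75 grip [665.2 -24.6 160.9] yaw -17.3 mouthup 20.1 roll 0.0 gap 0.1890875510363382 49.998809695243835 F [-0.5 -0.2 -0.9] q [ -18.   32.   16.  119.   -4.   12. -109.]
```

View pics/a6.png

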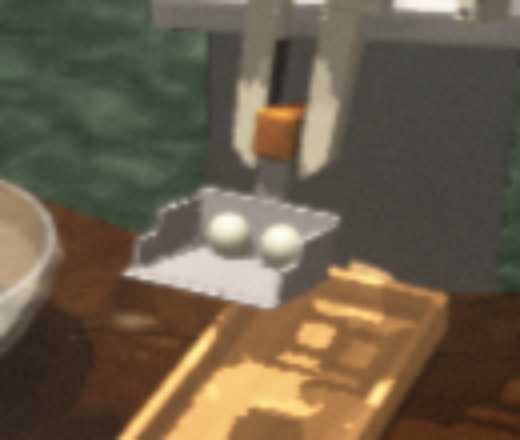

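Both beads lie at the back of the pan, at crop (228,232) and (280,244). I've used all ten views, so from here I'll work from numbers only. Next is the transfer to the bowl, approaching at yaw 60 so the wrist stays mid-range.

```bash
python3 -c "
from plan import *
B=np.array([645,-222.]); y=np.radians(60); u=np.array([np.cos(y),np.sin(y)])
e=B-125.5*u; p,R,s=state(); g=grip(p,R); G1=np.array([*e,190]); print(G1)
n=25; w=[]
for i in range(1,n+1):
    t=i/n; q=t*t*(3-2*t); w.append((g+(G1-g)*q,-17.3+77.3*q,20.1,1))
rows(w)" | grep -v -- --
```

```text
[ 582.25       -330.68618817  190.        ]
[[0.5, 1.7, -0.1], [0.06, -0.15, -0.34]]
[[0.3, 5.3, -0.3], [0.36, -0.0, -0.98]]
[[0.3, 8.5, -0.5], [0.57, 0.0, -1.57]]
[[0.2, 11.4, -0.8], [0.77, -0.0, -2.1]]
[[-0.2, 14.0, -1.1], [0.94, 0.0, -2.57]]
[[-0.8, 16.2, -1.5], [1.09, -0.0, -2.99]]
[[-1.7, 18.0, -2.0], [1.23, 0.0, -3.35]]
[[-2.7, 19.5, -2.5], [1.34, -0.0, -3.66]]
[[-3.9, 20.5, -3.0], [1.43, 0.0, -3.91]]
[[-5.3, 21.1, -3.6], [1.5, -0.0, -4.1]]
[[-6.7, 21.3, -4.2], [1.55, 0.0, -4.24]]
[[-8.1, 21.0, -4.7], [1.58, -0.0, -4.33]]
[[-9.3, 20.4, -5.2], [1.59, -0.0, -4.35]]
[[-10.4, 19.3, -5.6], [1.58, 0.0, -4.33]]
[[-11.3, 18.0, -5.9], [1.55, -0.0, -4.24]]
[[-11.8, 16.4, -6.0], [1.5, 0.0, -4.1]]
[[-12.1, 14.6, -6.0], [1.43, 0.0, -3.91]]
[[-11.9, 12.7, -5.9], [1.34, 0.0, -3.66]]
[[-11.4, 10.8, -5.5], [1.23, -0.0, -3.35]]
[[-10.6, 8.9, -5.1], [1.09, 0.0, -2.99]]
[[-9.3, 7.1, -4.5], [0.94, 0.0, -2.57]]
[[-7.8, 5.4, -3.7], [0.77, -0.0, -2.1]]
[[-5.9, 3.8, -2.8], [0.57, 0.0, -1.57]]
[[-3.7, 2.2, -1.8], [0.36, 0.0, -0.98]]
[[-1.3, 0.7, -0.6], [0.12, -0.0, -0.34]]
```

Call:
{"name": "step_arm", "arguments": {"targets": [[[0.5, 1.7, -0.1], [0.1, 0, -0.3], 1], [[0.3, 5.3, -0.3], [0.36, 0, -1], 1], [[0.3, 8.5, -0.5], [0.57, 0, -1.57], 1], [[0.2, 11.4, -0.8], [0.77, 0, -2.1], 1], [[-0.2, 14, -1.1], [0.94, 0, -2.57], 1]]}}

```text
time_s: 12.22
tool_pos: [600.2, -47.2, 318.6]
eef_rot: [[0.929, -0.157, 0.336], [-0.147, -0.988, -0.054], [0.341, 0.0, -0.94]]
ft_force: [0.5, -0.4, -1.9]
finger_gap: 0.191
grip_force: 50.0
```

Call:
{"name": "step_arm", "arguments": {"targets": [[[-0.8, 16.2, -1.5], [1.09, 0, -3], 1], [[-1.7, 18, -2], [1.23, 0, -3.35], 1], [[-2.7, 19.5, -2.5], [1.34, 0, -3.66], 1], [[-3.9, 20.5, -3], [1.43, 0, -3.9], 1], [[-5.3, 21.1, -3.6], [1.5, 0, -4.1], 1]]}}

```text
time_s: 12.63
tool_pos: [579.1, -143.4, 325.9]
eef_rot: [[0.925, 0.177, 0.336], [0.166, -0.984, 0.061], [0.342, -0.001, -0.94]]
ft_force: [1.3, -0.1, -2.6]
finger_gap: 0.19
grip_force: 50.0
```

Call:
{"name": "step_arm", "arguments": {"targets": [[[-6.7, 21.3, -4.2], [1.55, 0, -4.24], 1], [[-8.1, 21, -4.7], [1.58, 0, -4.33], 1], [[-9.3, 20.4, -5.2], [1.59, 0, -4.35], 1], [[-10.4, 19.3, -5.6], [1.58, 0, -4.33], 1], [[-11.3, 18, -5.9], [1.55, 0, -4.24], 1]]}}

```text
time_s: 13.05
tool_pos: [562.1, -256.7, 334.2]
eef_rot: [[0.788, 0.544, 0.287], [0.511, -0.839, 0.187], [0.343, -0.001, -0.939]]
ft_force: [0.1, 0.4, -2.3]
finger_gap: 0.188
grip_force: 50.0
```

Call:
{"name": "step_arm", "arguments": {"targets": [[[-11.8, 16.4, -6], [1.5, 0, -4.1], 1], [[-12.1, 14.6, -6], [1.43, 0, -3.9], 1], [[-11.9, 12.7, -5.9], [1.34, 0, -3.66], 1], [[-11.4, 10.8, -5.5], [1.23, 0, -3.35], 1], [[-10.6, 8.9, -5.1], [1.09, 0, -3], 1]]}}

```text
time_s: 13.47
tool_pos: [554.2, -347.1, 340.8]
eef_rot: [[0.578, 0.789, 0.21], [0.74, -0.615, 0.271], [0.343, -0.002, -0.939]]
ft_force: [0.6, -0.4, -2.2]
finger_gap: 0.191
grip_force: 50.0
```

Call:
{"name": "step_arm", "arguments": {"targets": [[[-9.3, 7.1, -4.5], [0.94, 0, -2.57], 1], [[-7.8, 5.4, -3.7], [0.77, 0, -2.1], 1], [[-5.9, 3.8, -2.8], [0.57, 0, -1.57], 1], [[-3.7, 2.2, -1.8], [0.36, 0, -1], 1], [[-1.3, 0.7, -0.6], [0.12, 0, -0.34], 1]]}}

```text
time_s: 13.88
tool_pos: [552.7, -382.4, 343.7]
eef_rot: [[0.47, 0.866, 0.17], [0.813, -0.5, 0.298], [0.343, -0.002, -0.939]]
ft_force: [-0.5, 0.2, -2.0]
finger_gap: 0.191
grip_force: 50.0
```

```bash
python3 -c "
from plan import *
show()
t=viewer.camera('top');s=viewer.camera('side')
# whitish blobs: beads in side view near pan
p,R,_=state(); g=grip(p,R)
S=R*Ro.from_matrix(np.diag([1,-1,-1.])); q=proj('side',g+S.apply([[95,35,-62],[95,-35,-62],[15,35,-62],[15,-35,-62],[28,0,-50]])); print('pan px',q.round())
x0,y0=q.min(0).astype(int)-12; x1,y1=q.max(0).astype(int)+8
h=cv2.cvtColor(s[y0:y1,x0:x1],cv2.COLOR_RGB2HSV); print(x0,y0)
m=cv2.inRange(h,(18,8,160),(50,70,255)); n,_,st,c=cv2.connectedComponentsWithStats(m); print(st[1:],c[1:].round(1)+[x0,y0])
# bowl in top
c=cv2.HoughCircles(cv2.cvtColor(t,cv2.COLOR_RGB2GRAY)[160:265,305:415],cv2.HOUGH_GRADIENT_ALT,1,40,param1=150,param2=.4,minRadius=30,maxRadius=48); print(c)
cv2.imwrite('pics/a7.png',t[:,:,::-1]);cv2.imwrite('pics/a7s.png',s[:,:,::-1])
B=np.array([645,-222.]); y=np.radians(60); u=np.array([np.cos(y),np.sin(y),0])
w=[]
lz=lambda f:np.interp(f,[-40,-20,-10,0,20],[58,75,84,92,150])
for f in [15,10,5,0,-4,-7,-10,-13,-16,-19,-22,-25,-28,-31,-34,-37,-40]:
    a=np.radians(f); G=np.array([*B,lz(f)])-15*u+(-95*np.cos(a)-62*np.sin(a))*u+[0,0,-95*np.sin(a)+62*np.cos(a)]
    w.append((G,60,f,1))
rows(w)"|grep -v -- --
```

```text
t 13.8833 grip [ 581.1 -332.6  186.8] yaw 60.0 mouthup 20.1 roll 0.1 gap 0.19135079394385174 49.998722076416016 F [-0.5  0.2 -2. ] q [ 64.  44. -50. 100.  16.  48. -17.]
pan px [[197. 162.]
 [172. 175.]
 [172. 165.]
 [147. 177.]
 [161. 165.]]
134 150
[[29  3  1  1  1]
 [27  8  9  7 48]
 [18 13  8  4 18]
 [41 15  1  1  1]
 [43 15  4  4  8]
 [49 14  1  1  1]
 [60 14  1  1  1]
 [34 16  4  6  9]
 [48 17  1  2  2]
 [38 19  1  1  1]
 [50 19  1  1  1]
 [52 18  1  1  1]
 [39 21  2  2  2]
 [34 23  2  1  2]
 [41 23  1  1  1]
 [43 22  1  1  1]
 [38 28  1  1  1]] [[163.  153. ]
 [164.7 161. ]
 [156.1 164.1]
 [175.  165. ]
 [178.4 166.1]
 [183.  164. ]
 [194.  164. ]
 [169.7 168.9]
 [182.  167.5]
 [172.  169. ]
 [184.  169. ]
 [186.  168. ]
 [173.5 171.5]
 [168.5 173. ]
 [175.  173. ]
 [177.  172. ]
 [172.  178. ]]
[[[54.      51.      36.34468]]]
[[12.5, 0.1, 17.3], [-0.08, -5.07, -0.04]]
[[16.6, -0.0, 6.6], [0.0, -5.0, -0.0]]
[[17.8, 0.0, 6.9], [0.0, -5.0, -0.0]]
[[19.1, 0.0, 7.0], [0.0, -5.0, -0.0]]
[[16.2, 0.0, -2.9], [0.0, -4.0, 0.0]]
[[12.3, -0.0, -2.3], [-0.0, -3.0, -0.0]]
[[12.4, -0.0, -2.3], [0.0, -3.0, -0.0]]
[[12.6, 0.0, -2.0], [-0.0, -3.0, 0.0]]
[[12.7, -0.0, -2.0], [0.0, -3.0, -0.0]]
[[12.9, 0.0, -2.1], [0.0, -3.0, 0.0]]
[[13.0, -0.0, -2.2], [0.0, -3.0, -0.0]]
[[13.1, 0.0, -2.3], [0.0, -3.0, 0.0]]
[[13.2, 0.0, -2.3], [0.0, -3.0, 0.0]]
[[13.3, 0.0, -2.4], [-0.0, -3.0, -0.0]]
[[13.4, -0.0, -2.5], [0.0, -3.0, -0.0]]
[[13.5, 0.0, -2.5], [0.0, -3.0, 0.0]]
[[13.6, 0.0, -2.6], [0.0, -3.0, 0.0]]
```

Call:
{"name": "step_arm", "arguments": {"targets": [[[12.5, 0, 17.3], [0, -5, 0], 1], [[16.6, 0, 6.6], [0, -5, 0], 1], [[17.8, 0, 6.9], [0, -5, 0], 1], [[19, 0, 7], [0, -5, 0], 1], [[16.2, 0, -2.9], [0, -4, 0], 1]]}}

```text
time_s: 14.4
tool_pos: [598.7, -300.2, 323.8]
eef_rot: [[0.497, 0.867, -0.037], [0.865, -0.498, -0.062], [-0.072, -0.001, -0.997]]
ft_force: [-0.5, 1.1, -1.4]
finger_gap: 0.19
grip_force: 50.0
```

Call:
{"name": "step_arm", "arguments": {"targets": [[[12.3, 0, -2.3], [0, -3, 0], 1], [[12.4, 0, -2.3], [0, -3, 0], 1], [[12.6, 0, -2], [0, -3, 0], 1], [[12.7, 0, -2], [0, -3, 0], 1], [[12.9, 0, -2.1], [0, -3, 0], 1]]}}

```text
time_s: 14.82
tool_pos: [630.4, -245.9, 324.5]
eef_rot: [[0.471, 0.867, -0.163], [0.819, -0.499, -0.283], [-0.326, -0.0, -0.945]]
ft_force: [-0.5, 1.0, -1.8]
finger_gap: 0.188
grip_force: 50.0
```

```bash
python3 -c "
from plan import *
show()
p,R,_=state();S=R*Ro.from_matrix(np.diag([1,-1,-1.]));print('lip',grip(p,R)+S.apply([95,0,-62]))"
```

```text
t 14.8167 grip [ 603.3 -293.1  166.6] yaw 60.1 mouthup -19.0 roll 0.0 gap 0.1877626301014392 49.99847710132599 F [-0.5  1.  -1.8] q [ 28.  39. -25. 100.  39.  59. -48.]
lip [ 637.98096075 -232.77944326   76.99083357]
```

Call:
{"name": "step_arm", "arguments": {"targets": [[[13, 0, -2.2], [0, -3, 0], 1], [[13.1, 0, -2.3], [0, -3, 0], 1], [[13.2, 0, -2.3], [0, -3, 0], 1], [[13.3, 0, -2.4], [0, -3, 0], 1], [[13.4, 0, -2.5], [0, -3, 0], 1]]}}

```text
time_s: 15.23
tool_pos: [662.7, -189.8, 306.9]
eef_rot: [[0.413, 0.867, -0.279], [0.719, -0.498, -0.485], [-0.559, -0.0, -0.829]]
ft_force: [0.5, 0.3, -0.7]
finger_gap: 0.189
grip_force: 50.0
```

Call:
{"name": "step_arm", "arguments": {"targets": [[[13.5, 0, -2.5], [0, -3, 0], 1], [[13.6, 0, -2.6], [0, -3, 0], 1], [[0, 0, 0], [0, 0, 0], 1], [[0, 0, 0], [0, 0, 0], 1], [[0, 0, 0], [0, 0, 0], 1]]}}

```text
time_s: 15.65
tool_pos: [674.5, -170.3, 295.4]
eef_rot: [[0.383, 0.866, -0.321], [0.665, -0.5, -0.555], [-0.641, -0.001, -0.768]]
ft_force: [-1.8, -0.3, -0.5]
finger_gap: 0.19
grip_force: 50.0
```

Call:
{"name": "step_arm", "arguments": {"targets": [[[0, 0, 0], [0, 0, 0], 1], [[0, 0, 0], [0, 0, 0], 1], [[0, 0, 0], [0, 0, 0], 1], [[0, 0, 0], [0, 0, 0], 1], [[0, 0, 0], [0, 0, 0], 1]]}}

```text
time_s: 16.07
tool_pos: [674.7, -170.6, 295.4]
eef_rot: [[0.383, 0.866, -0.322], [0.664, -0.5, -0.555], [-0.642, -0.001, -0.767]]
ft_force: [0.4, -0.4, -0.7]
finger_gap: 0.191
grip_force: 50.0
```

```bash
python3 -c "
from plan import *
show()
p,R,_=state();S=R*Ro.from_matrix(np.diag([1,-1,-1.]));print('lip',grip(p,R)+S.apply([95,0,-62]))
# move up and back, level at z 200
B=np.array([645,-222.]); y=np.radians(60); u=np.array([np.cos(y),np.sin(y),0])
g=grip(p,R); a=g+[0,0,70]
rows([(a,60,-40,3),(a-95*u+[0,0,0],60,0,8)])"
```

```text
t 16.0667 grip [ 621.  -263.3  167.3] yaw 60.0 mouthup -39.9 roll 0.1 gap 0.1906093253755521 49.999051094055176 F [ 0.4 -0.4 -0.7] q [ 13.  44. -17.  96.  47.  74. -59.]
lip [ 637.40748017 -234.65119065   58.8240182 ]
[[-14.9, -0.1, -17.9], [-0.02, -0.02, 0.01]]
[[-14.9, -0.1, -17.9], [-0.02, -0.02, 0.01]]
[[-14.9, -0.1, -17.9], [-0.02, -0.02, 0.01]]
--
[[-23.7, -0.0, 8.3], [0.0, 5.0, 0.0]]
[[-24.3, -0.0, 7.4], [0.0, 5.0, -0.0]]
[[-24.8, 0.0, 6.6], [-0.0, 5.0, 0.0]]
[[-25.3, 0.0, 5.7], [0.0, 5.0, -0.0]]
[[-25.7, -0.0, 4.7], [-0.0, 5.0, -0.0]]
[[-26.0, 0.0, 3.7], [0.0, 5.0, 0.0]]
[[-26.2, 0.0, 2.7], [0.0, 5.0, -0.0]]
[[-26.4, -0.0, 1.7], [0.0, 5.0, -0.0]]
--
```

Call:
{"name": "step_arm", "arguments": {"targets": [[[-8, 0, -9.5], [0, 0, 0], 1], [[-15, 0, -18], [0, 0, 0], 1], [[-15, 0, -18], [0, 0, 0], 1], [[-13, 0, -15], [0, 0, 0], 1], [[-24, 0, 8], [0, 5, 0], 1]]}}

```text
time_s: 16.48
tool_pos: [665.6, -184.9, 386.4]
eef_rot: [[0.405, 0.87, -0.28], [0.715, -0.492, -0.496], [-0.57, 0.001, -0.822]]
ft_force: [1.2, 0.8, -1.2]
finger_gap: 0.19
grip_force: 50.0
```

Call:
{"name": "step_arm", "arguments": {"targets": [[[-24, 0, 7.5], [0, 5, 0], 1], [[-25, 0, 6.5], [0, 5, 0], 1], [[-25, 0, 5.5], [0, 5, 0], 1], [[-26, 0, 4.5], [0, 5, 0], 1], [[-26, 0, 3.5], [0, 5, 0], 1]]}}

```text
time_s: 16.9
tool_pos: [599.5, -300.5, 413.6]
eef_rot: [[0.492, 0.867, -0.083], [0.854, -0.499, -0.148], [-0.169, 0.002, -0.986]]
ft_force: [-1.0, -0.4, -1.2]
finger_gap: 0.19
grip_force: 50.0
```

Call:
{"name": "step_arm", "arguments": {"targets": [[[-26, 0, 2.5], [0, 5, 0], 1], [[-26, 0, 1.5], [0, 5, 0], 1], [[0, 0, 0], [0, 0, 0], 1], [[0, 0, 0], [0, 0, 0], 1], [[0, 0, 0], [0, 0, 0], 1]]}}

```text
time_s: 17.32
tool_pos: [574.0, -344.8, 415.0]
eef_rot: [[0.5, 0.866, -0.001], [0.866, -0.5, 0.0], [-0.0, -0.001, -1.0]]
ft_force: [0.3, 0.9, -1.3]
finger_gap: 0.189
grip_force: 50.0
```

```bash
python3 -c "
from plan import *
show()
t0=cv2.imread('pics/top0.png');s0=cv2.imread('pics/side0.png')
t=viewer.camera('top')[:,:,::-1].copy();s=viewer.camera('side')[:,:,::-1].copy()
cv2.imwrite('pics/a8.png',t);cv2.imwrite('pics/a8s.png',s)
c=cv2.HoughCircles(cv2.cvtColor(t,cv2.COLOR_BGR2GRAY)[160:265,305:415],cv2.HOUGH_GRADIENT_ALT,1,40,param1=150,param2=.4,minRadius=30,maxRadius=48); print('bowl',c)
for nm,a,b,(x0,y0,x1,y1) in(('top bowl',t,t0,(325,175,397,247)),('side bowl',s,s0,(155,195,235,250)),('top all',t,t0,(225,150,470,300))):
    m=((b[y0:y1,x0:x1].astype(int).sum(2)+60)<a[y0:y1,x0:x1].astype(int).sum(2)).astype(np.uint8); n,_,st,c=cv2.connectedComponentsWithStats(m)
    print(nm,[(st[i].tolist()[2:],(c[i]+[x0,y0]).round(1).tolist(),a[int(c[i][1]+y0),int(c[i][0]+x0)].tolist()) for i in range(1,n) if st[i][4]>12])
"
```

```text
t 17.3167 grip [ 573.9 -344.8  248. ] yaw 60.0 mouthup -0.0 roll 0.1 gap 0.18938414578475976 49.99912083148956 F [ 0.3  0.9 -1.3] q [ 47.  33. -33.  97.  21.  56. -24.]
bowl [[[53.       51.       36.260376]]]
top bowl [([12, 16, 107], [365.4, 214.3], [162, 181, 190]), ([12, 31, 205], [392.3, 227.9], [239, 241, 243])]
side bowl [([15, 9, 70], [187.1, 228.2], [166, 190, 197])]
top all [([3, 6, 13], [468.3, 185.8], [88, 100, 108]), ([8, 6, 21], [263.1, 194.1], [152, 223, 245]), ([7, 6, 20], [274.7, 196.2], [160, 230, 245]), ([13, 20, 80], [461.3, 209.3], [118, 131, 142]), ([61, 54, 1920], [414.3, 227.7], [147, 150, 157]), ([12, 16, 107], [365.4, 214.3], [162, 181, 190]), ([22, 30, 278], [457.0, 250.3], [145, 163, 174]), ([6, 10, 24], [437.0, 256.2], [87, 89, 93])]
```

In both views the bright blob in the bowl has the size of two adjacent beads: 12x16 px in the top view and 15x9 px in the side view. The tray is empty and the bowl hasn't moved. Next I return the scoop to its original clear spot.

```bash
python3 -c "
from plan import *
p,R,s=state(); g=grip(p,R); G1=np.array([556,179,140]); n=25; w=[]
for i in range(1,n+1):
    t=i/n; q=t*t*(3-2*t); w.append((g+(G1-g)*q,60-60*q,0,1))
rows(w)" | grep -v -- --
```

```text
[[2.2, -1.4, 0.5], [-0.05, -0.03, 0.47]]
[[6.0, -3.8, 1.5], [-0.0, -0.0, 0.81]]
[[9.4, -6.2, 2.3], [-0.0, 0.0, 1.29]]
[[12.4, -8.5, 3.1], [-0.0, -0.0, 1.73]]
[[14.9, -10.9, 3.8], [0.0, 0.0, 2.12]]
[[16.9, -13.3, 4.4], [-0.0, -0.0, 2.47]]
[[18.2, -15.7, 5.0], [0.0, 0.0, 2.77]]
[[19.1, -18.1, 5.4], [-0.0, -0.0, 3.02]]
[[19.3, -20.4, 5.8], [0.0, -0.0, 3.23]]
[[19.0, -22.5, 6.1], [-0.0, -0.0, 3.39]]
[[18.3, -24.4, 6.3], [0.0, 0.0, 3.51]]
[[17.1, -26.0, 6.4], [-0.0, -0.0, 3.58]]
[[15.5, -27.2, 6.5], [-0.0, -0.0, 3.6]]
[[13.7, -27.9, 6.4], [-0.0, 0.0, 3.58]]
[[11.7, -28.2, 6.3], [0.0, -0.0, 3.51]]
[[9.6, -27.9, 6.1], [-0.0, -0.0, 3.39]]
[[7.6, -27.1, 5.8], [0.0, 0.0, 3.23]]
[[5.7, -25.7, 5.4], [-0.0, 0.0, 3.02]]
[[3.9, -23.8, 5.0], [0.0, -0.0, 2.77]]
[[2.5, -21.3, 4.4], [-0.0, 0.0, 2.47]]
[[1.3, -18.4, 3.8], [0.0, -0.0, 2.12]]
[[0.5, -15.1, 3.1], [0.0, 0.0, 1.73]]
[[0.1, -11.3, 2.3], [0.0, 0.0, 1.29]]
[[-0.1, -7.1, 1.5], [0.0, 0.0, 0.81]]
[[-0.1, -2.4, 0.5], [0.0, 0.0, 0.28]]
```

Call:
{"name": "step_arm", "arguments": {"targets": [[[2.2, -1.4, 0.5], [0, 0, 0.4], 1], [[6, -3.8, 1.5], [0, 0, 0.8], 1], [[9.4, -6.2, 2.3], [0, 0, 1.3], 1], [[12.4, -8.5, 3.1], [0, 0, 1.7], 1], [[14.9, -10.9, 3.8], [0, 0, 2.1], 1]]}}

```text
time_s: 17.83
tool_pos: [572.5, -289.0, 403.0]
eef_rot: [[0.593, 0.805, -0.001], [0.805, -0.593, 0.001], [0.0, -0.001, -1.0]]
ft_force: [-0.1, -0.0, -2.2]
finger_gap: 0.189
grip_force: 50.0
```

Call:
{"name": "step_arm", "arguments": {"targets": [[[16.9, -13.3, 4.4], [0, 0, 2.5], 1], [[18.2, -15.7, 5], [0, 0, 2.8], 1], [[19.1, -18.1, 5.4], [0, 0, 3], 1], [[19.3, -20.4, 5.8], [0, 0, 3.2], 1], [[19, -22.5, 6.1], [0, 0, 3.4], 1]]}}

```text
time_s: 18.25
tool_pos: [567.6, -158.6, 376.5]
eef_rot: [[0.78, 0.625, -0.001], [0.625, -0.78, 0.001], [0.0, -0.001, -1.0]]
ft_force: [0.5, 1.2, -0.9]
finger_gap: 0.193
grip_force: 50.0
```

Call:
{"name": "step_arm", "arguments": {"targets": [[[18.3, -24.4, 6.3], [0, 0, 3.5], 1], [[17.1, -26, 6.4], [0, 0, 3.6], 1], [[15.5, -27.2, 6.5], [0, 0, 3.6], 1], [[13.7, -27.9, 6.4], [0, 0, 3.6], 1], [[11.7, -28.2, 6.3], [0, 0, 3.5], 1]]}}

```text
time_s: 18.67
tool_pos: [561.7, -3.5, 344.8]
eef_rot: [[0.934, 0.357, -0.001], [0.357, -0.934, 0.001], [-0.0, -0.002, -1.0]]
ft_force: [-0.1, -0.1, -0.7]
finger_gap: 0.19
grip_force: 50.0
```

Call:
{"name": "step_arm", "arguments": {"targets": [[[9.6, -27.9, 6.1], [0, 0, 3.4], 1], [[7.6, -27.1, 5.8], [0, 0, 3.2], 1], [[5.7, -25.7, 5.4], [0, 0, 3], 1], [[3.9, -23.8, 5], [0, 0, 2.8], 1], [[2.5, -21.3, 4.4], [0, 0, 2.5], 1]]}}

```text
time_s: 19.08
tool_pos: [556.8, 126.4, 318.3]
eef_rot: [[0.994, 0.107, -0.001], [0.107, -0.994, 0.002], [-0.001, -0.002, -1.0]]
ft_force: [-0.4, 1.3, -0.7]
finger_gap: 0.187
grip_force: 50.0
```

Call:
{"name": "step_arm", "arguments": {"targets": [[[1.3, -18.4, 3.8], [0, 0, 2.1], 1], [[0.5, -15.1, 3.1], [0, 0, 1.7], 1], [[0, -11.3, 2.3], [0, 0, 1.3], 1], [[0, -7.1, 1.5], [0, 0, 0.8], 1], [[0, -2.4, 0.5], [0, 0, 0.3], 1]]}}

```text
time_s: 19.5
tool_pos: [555.2, 179.7, 307.2]
eef_rot: [[1.0, 0.001, -0.001], [0.001, -1.0, 0.002], [-0.001, -0.002, -1.0]]
ft_force: [0.2, -0.8, -1.7]
finger_gap: 0.193
grip_force: 50.0
```

```bash
python3 -c "
from plan import *
show()"
```

```text
t 19.5 grip [555.  180.  140.2] yaw 0.1 mouthup -0.1 roll 0.1 gap 0.19321161712379634 49.99896168708801 F [ 0.2 -0.8 -1.7] q [ -14.   32.  -13.  115.   12.   34. -126.]
```

Call:
{"name": "step_arm", "arguments": {"targets": [[[0, 0, 10], [0, 0, 0], 1], [[0, 0, 20], [0, 0, 0], 1], [[0, 0, 20], [0, 0, 0], 1], [[0, 0, 15], [0, 0, 0], 1], [[0, 0, 7], [0, 0, 0], 1]]}}

```text
time_s: 19.92
tool_pos: [555.4, 176.2, 233.1]
eef_rot: [[1.0, -0.002, -0.003], [-0.002, -1.0, -0.0], [-0.003, 0.0, -1.0]]
ft_force: [-0.2, -0.7, -1.7]
finger_gap: 0.188
grip_force: 50.0
```

Call:
{"name": "step_arm", "arguments": {"targets": [[[0, 0, 3], [0, 0, 0], 1], [[0, 0, 1], [0, 0, 0], 1], [[0, 0, 0], [0, 0, 0], 1], [[0, 0, 0], [0, 0, 0], 1], [[0, 0, 0], [0, 0, 0], 1]]}}

```text
time_s: 20.33
tool_pos: [556.2, 177.3, 232.1]
eef_rot: [[1.0, -0.001, 0.001], [-0.001, -1.0, 0.002], [0.001, -0.002, -1.0]]
ft_force: [0.1, 0.8, -0.9]
finger_gap: 0.188
grip_force: 50.0
```

Call:
{"name": "step_arm", "arguments": {"targets": [[[0, 0, 0.4], [0, 0, 0], 1], [[0, 0, 0.3], [0, 0, 0], 1], [[0, 0, 0.3], [0, 0, 0], 1], [[0, 0, 0], [0, 0, 0], 1], [[0, 0, 0], [0, 0, 0], 1]]}}

```text
time_s: 20.75
tool_pos: [555.9, 177.4, 230.5]
eef_rot: [[1.0, -0.001, -0.0], [-0.001, -1.0, 0.001], [-0.0, -0.001, -1.0]]
ft_force: [-0.5, 0.2, 0.2]
finger_gap: 0.197
grip_force: 50.0
```

```bash
python3 -c "
from plan import *
show()"
```

```text
t 20.75 grip [555.8 177.7  63.5] yaw -0.1 mouthup -0.0 roll 0.1 gap 0.19714940296522668 49.99963939189911 F [-0.5  0.2  0.2] q [ -16.   39.  -10.  117.   15.   25. -128.]
```

Call:
{"name": "step_arm", "arguments": {"targets": [[[0, 0, 0.3], [0, 0, 0], 1], [[0, 0, 0.3], [0, 0, 0], 1], [[0, 0, 0.2], [0, 0, 0], 1], [[0, 0, 0], [0, 0, 0], 1], [[0, 0, 0], [0, 0, 0], 1]]}}

```text
time_s: 21.17
tool_pos: [555.6, 177.5, 229.9]
eef_rot: [[1.0, -0.001, -0.001], [-0.001, -1.0, 0.001], [-0.001, -0.001, -1.0]]
ft_force: [-3.1, 0.4, 7.2]
finger_gap: 0.189
grip_force: 50.0
```

```bash
python3 -c "
from plan import *
show()"
```

```text
t 21.1667 grip [555.5 177.7  62.9] yaw -0.1 mouthup -0.0 roll 0.1 gap 0.18944845139493743 50.001429319381714 F [-3.1  0.4  7.2] q [ -16.   39.  -10.  117.   15.   25. -128.]
```

It rests on the bench, so I release gently and retreat.

Call:
{"name": "step_arm", "arguments": {"targets": [[[0, 0, -0.3], [0, 0, 0], 0.55], [[0, 0, 0], [0, 0, 0], 0.5], [[0, 0, 0], [0, 0, 0], 0.4], [[0, 0, 0], [0, 0, 0], 0.3], [[0, 0, 0], [0, 0, 0], 0.2]], "force": 5}}

```text
time_s: 21.58
tool_pos: [556.0, 177.3, 229.8]
eef_rot: [[1.0, -0.001, -0.001], [-0.001, -1.0, 0.001], [-0.001, -0.001, -1.0]]
ft_force: [0.3, 0.0, -0.2]
finger_gap: 0.366
grip_force: 0.0
```

Call:
{"name": "step_arm", "arguments": {"targets": [[[0, 0, 0], [0, 0, 0], 0], [[0, 0, 0], [0, 0, 0], -0.1], [[0, 0, 0], [0, 0, 0], -0.2], [[0, 0, 0], [0, 0, 0], -0.2], [[0, 0, 0], [0, 0, 0], -0.2]]}}

```text
time_s: 22.0
tool_pos: [555.9, 177.4, 229.8]
eef_rot: [[1.0, -0.001, -0.001], [-0.001, -1.0, 0.001], [-0.001, -0.001, -1.0]]
ft_force: [0.7, 0.3, 0.1]
finger_gap: 0.596
grip_force: 0.0
```

Call:
{"name": "step_arm", "arguments": {"targets": [[[0, 0, -8], [0, 0, 0], -0.2], [[0, 0, -20], [0, 0, 0], -0.2], [[0, 0, -25], [0, 0, 0], -0.2], [[0, 0, -30], [0, 0, 0], -0.2], [[0, 0, -30], [0, 0, 0], -0.2]]}}

```text
time_s: 22.42
tool_pos: [555.7, 177.1, 344.4]
eef_rot: [[1.0, -0.001, -0.001], [-0.001, -1.0, 0.001], [-0.001, -0.001, -1.0]]
ft_force: [1.1, 0.0, -0.4]
finger_gap: 0.598
grip_force: 0.0
```

Call:
{"name": "step_arm", "arguments": {"targets": [[[-12, 30, -10], [0, 0, 0], -0.2], [[-12, 35, -10], [0, 0, 0], -0.2], [[-5, 40, 0], [0, 0, 0], -0.2], [[0, 40, 0], [0, 0, 0], -0.2], [[0, 40, 0], [0, 0, 0], -0.2]]}}

```text
time_s: 22.83
tool_pos: [526.0, -9.3, 363.8]
eef_rot: [[1.0, -0.0, 0.001], [-0.0, -1.0, 0.001], [0.001, -0.001, -1.0]]
ft_force: [0.9, -0.3, 0.4]
finger_gap: 0.598
grip_force: 0.0
```

Call:
{"name": "step_arm", "arguments": {"targets": [[[0, 40, 0], [0, 0, 0], -0.2], [[0, 40, 0], [0, 0, 0], -0.2], [[0, 30, 0], [0, 0, 0], -0.2], [[0, 15, 0], [0, 0, 0], -0.2], [[0, 0, 0], [0, 0, 0], -0.2]]}}

```text
time_s: 23.25
tool_pos: [526.0, -137.1, 362.9]
eef_rot: [[1.0, -0.007, -0.001], [-0.007, -1.0, -0.0], [-0.001, 0.0, -1.0]]
ft_force: [-0.2, -0.8, 1.0]
finger_gap: 0.602
grip_force: 0.0
```

```bash
python3 -c "
from plan import *
show()
t0=cv2.imread('pics/top0.png');s0=cv2.imread('pics/side0.png')
t=viewer.camera('top')[:,:,::-1].copy();s=viewer.camera('side')[:,:,::-1].copy()
cv2.imwrite('pics/z.png',t);cv2.imwrite('pics/zs.png',s)
def box(im,roi,lo,hi):
    x0,y0,x1,y1=roi; m=cv2.inRange(cv2.cvtColor(im[y0:y1,x0:x1],cv2.COLOR_BGR2HSV),lo,hi); c=max(cv2.findContours(m,0,1)[0],key=cv2.contourArea); return (np.array(cv2.boundingRect(c))+[x0,y0,0,0]).tolist(),cv2.contourArea(c)
for n,a in(('old',(t0,s0)),('new',(t,s))):
    print(n,box(a[0],(155,240,190,290),(0,130,120),(20,255,255)),box(a[0],(150,205,200,256),(0,0,110),(180,80,255)),'side',box(a[1],(378,180,400,218),(0,130,80),(20,255,255)),box(a[1],(360,215,415,262),(0,0,100),(180,60,255)))
for nm,a,b,(x0,y0,x1,y1) in(('top bowl',t,t0,(325,175,397,247)),('side bowl',s,s0,(155,195,235,250))):
    m=((b[y0:y1,x0:x1].astype(int).sum(2)+60)<a[y0:y1,x0:x1].astype(int).sum(2)).astype(np.uint8); n,_,st,c=cv2.connectedComponentsWithStats(m)
    print(nm,[(st[i].tolist()[2:],(c[i]+[x0,y0]).round(1).tolist()) for i in range(1,n) if st[i][4]>12])
c=cv2.HoughCircles(cv2.cvtColor(t,cv2.COLOR_BGR2GRAY)[160:265,305:415],cv2.HOUGH_GRADIENT_ALT,1,40,param1=150,param2=.4,minRadius=30,maxRadius=48); print('bowl',c)
"
```

```text
t 23.25 grip [ 525.9 -137.2  195.9] yaw -0.4 mouthup -0.0 roll -0.0 gap 0.6023953038852035 0.0 F [-0.2 -0.8  1. ] q [ 19.  26. -15. 117.  11.  38. -93.]
old ([155, 245, 20, 38], 330.0) ([157, 213, 37, 41], 1185.5) side ([383, 190, 13, 25], 199.5) ([371, 220, 38, 36], 807.0)
new ([165, 246, 11, 37], 301.0) ([158, 214, 37, 40], 1177.5) side ([383, 190, 12, 25], 197.5) ([370, 220, 38, 36], 846.0)
top bowl [([12, 16, 114], [365.4, 214.7]), ([18, 9, 117], [384.5, 242.7]), ([48, 7, 175], [346.4, 244.5])]
side bowl [([15, 9, 73], [187.0, 228.1])]
bowl [[[55.       50.       36.169785]]]
```

The scoop stands as it did at first, level and released. The beads are still in the bowl and the bowl is in its place, so I'm handing in.

```bash
python3 -c "
from cell import ticket
print(ticket.sign_off())"
```

```text
the job is handed in; nothing more can be done
None
```

I scooped both beads into the bowl without touching them with the fingers, left the bowl in place, set the scoop down level on the bench and let go, and handed the job in at about 23 s; the final check used camera measurements only, since my ten picture views were used up, and the hand-in gave no verdict.

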